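# Line up the grip adapter on its studs and seat it

### The job

On the test bench, one of the two grip adapters is not home: it sits proud on the tips of its base's three studs because its holes are turned out of line. Turn it on its base until the holes line up with the studs and lower it fully home, flat on the base, then let go. The other adapter is already bolted down with nuts: do not touch it.

Things in the scene. Friction and masses are not known exactly. Their poses are not given: they have to be found in the camera images.
- adapter_grip (a point): Centre of the upright flat tang of the loose aluminium adapter (0.4 to 0.75 kg) that sits proud. Tang: 44 mm along its own x, 18 mm thick along y, 48 mm tall along z (up), clear all round; grip it across its thickness. Below it on the same axis are a round boss, 52 mm across, its top 24 mm below this point, and a round flange. It turns easily when held by the tang.
- adapter_flange (a point): Centre of the underside of the loose adapter's flange, 68 mm below the tang's centre, same axes. Flange 132 mm across, 12 mm thick, with three equal 28 mm through holes, centres 44 mm from the axis, at 0, 120 and 240 deg from its x axis; any of the three matching turns will do. A bore from below, 36 mm wide and 36 mm deep, takes the base's pin.
- hub: Fixed blue base under the loose adapter; origin on its vertical axis at bench level, z up. Flat seat 20 mm up. Three equal ears reach 88 mm from the axis, at 0, 120 and 240 deg from its x axis, and show beyond the flange. When seated, the centre of the adapter's tang is 88 mm above this origin, on its axis. At the start the adapter is 28 to 60 deg out of line.
- hub_seat (a point): Centre of the base's flat seat, 20 mm above the base's origin, same axes. In line with each ear stands a round-topped steel stud, 12 mm in diameter, 44 mm from the axis, 22 mm tall above the seat; on the axis a pin 20 mm in diameter, 32 mm tall, with a tapered top. The flange starts level on the stud tips, 22 mm above this seat.
- bolted: The other, like adapter, seated on an equal blue base and bolted down with three washers and nuts, a single fixed piece, 176 mm across the ears, 112 mm tall with its tang above 64 mm; origin on its vertical axis at bench level. Not to be touched.
There are look-alikes about, which are no part of the job. What is shaped like the part that bears adapter_grip but brown or orange is not meant. Leave any orange look-alike of the hub alone.

How it is judged:
At the end, for the whole second after the job is handed in: The loose adapter is fully home on its base's studs: the centre of its tang is less than 92 mm above the base's origin (88 mm when seated), within 15 mm of the base's axis, and the adapter is upright within 4 degrees (z of adapter_grip in the frame of hub below 0.092 m and horizontal distance between adapter_grip and hub below 0.015 m and angle between adapter_grip's own z axis and vertical below 0.07 rad); the robot touches nothing.
It fails at once if the robot touches the bolted adapter or its base (more than 2 N) (contact force between bolted and the fingers above 2 N or contact force between bolted and the arm above 2 N).
It also fails if it takes over 32 s, if anything falls off the work surface, if the arm or the gripper's body presses on something with over 40 N, if the wrist force passes 120 N, or if a joint passes its speed limit or range.

### The arm

A 6-joint arm with a two-finger parallel gripper is mounted at the origin on the work surface. World frame = base frame: x ahead of the robot, y to its left, z up, the work surface at z = 0. Lengths are in m, angles in rad, forces in N, time in s.
With the tool pointing down it reaches from about 0.25 to 0.725 m from the base axis. Payload 4 kg.
Tool frame: the origin (TCP) lies at the very end of the fingers, on their centre line; the grasp point (between the pads) lies 19 mm behind it; y points along the fingers, z is the direction in which the jaws open and shut, and the axes are right-handed (so a half turn about y gives the same grasp; the last joint's range is limited). The gripper opens to 85 mm and grips with 20 to 120 N. Pads are 22 mm wide; open, the fingers measure 114 mm over their backs; the gripper's body (76 mm by 85 mm) begins 54 mm behind the grasp point. The pads swing forward as they close: fully open they stand 13 mm farther back than shut.
Start: joints at [0, 0.241, 0.005, 1.335, 0, 1.571], TCP at [0.5, -0, 0.231] pointing down, gripper open.
Joint ranges: [-2.72, 2.72], [-1.05, 1.87], [-1.09, 1.28], [-1.99, 2.15], [-1.42, 1.44], [-3.14, 3.14]. Speed limits (rad/s): [2.79, 2.79, 3.14, 3.14, 3.14, 3.14].

### API

Orientations are given as a unit quaternion [x, y, z, w].
In Python, from workcell import bot gives the robot as it stands. The module is installed in compiled form; this text tells all that it offers.
- The arm moves only by the tool move_arm, never from a script. Its argument "increments" is a list of rows, each an object with "grip": the closure, from 0 (fully open) to 1 (shut); "linear": the shift along the tool's x, y, z scaled (see below), a list of three; "twist": the turn about the tool's y scaled (see below). A call has exactly 5 rows; each row shifts and turns the pose as measured when the row begins, along the tool's axes as they then stand; what a row does not reach is not made up. The controller multiplies each number of a shift by 0.2 m and each number of a turn by 2 rad. A row lasts 1/10 s, in which the tool goes at most 50 mm and 8.59 degrees, less where a joint would pass 70% of its speed; a pose out of reach is approached as far as the arm can. A call with a number of a shift or a turn outside -1 to 1 is refused whole. A call with a gripper value outside its range is refused whole. The fingers move at their own pace and stop on an object; the grip force is fixed at half the most. Time passes only in rows, so rows that do not move let the fingers close, or fill a call up. It gives the time, the measured TCP pose, the force and the opening at its end, in the units of the state.
- bot.get_obs(): the state, without advancing time (a new reading comes with each control period).
- bot.camera(name): name is "scene" or "side" or "wrist"; returns (picture, depth): 420x560x3 uint8, blue, green, red; 420x560 float32, m along the optical axis (not along the pixel's ray), 0 where there is no reading.
- bot.camera_params(name): a dict with "camera_matrix" (3x3 intrinsics, pixels), "rvec" (rotation vector, rad) and "tvec" (3), from world to camera coordinates, as OpenCV has them; the wrist camera has in their place "T_tool_cam" (4x4, takes a point from camera to tool coordinates, whose origin is the TCP and whose axes are the tool frame's). Camera axes: x right, y down, z forward; pixel columns grow to the right and rows downward; lengths in m; the calibration is good to about 2 mm. A picture is of the moment at which its call begins: read the wrist's pose just before it. camera_params takes no time and is no camera call.
- bot.job_done(): hands the job in, once; it reports no verdict.
The state is a dict: "clock": time; "joint_pos": joint angles; "joint_vel": joint speeds; "tau": joint torques, N m; "eef_pos": TCP position; "tool_rot": TCP orientation; "ft_force": force on the tool from outside, world axes, zero at the start; "ft_torque": the same for the moment, N m; "grip_width": finger opening in m.
Only numpy, scipy, OpenCV 4.12 (cv2) and the standard library are available. Lean on these libraries where they do the work, as an engineer would, in place of code of your own. Each camera call takes 0.05 s, during which the arm holds its last target. There are 200 camera calls.

## Working session

There is one attempt and no reset: what is moved stays moved. The work goes in short steps, Python scripts to look and compute and a tool call to move; the robot and the scene stay as the last step left them, time stands still between calls to the robot, and variables do not carry over. Pictures are saved under pics/ and viewed, about 8 in all and at most 12, crops included, and the job is handed in when it is done.

Besides the shell and the picture viewer there is one more tool, called after ">>>" as name([rows], argument=value, ...), one row to a line, values as JSON. move_arm: Moves the arm, as the interface text tells. Its arguments: {"type":"object","properties":{"increments":{"type":"array"}},"required":["increments"]}

```bash
mkdir -p pics; python3 - <<'E'
from workcell import bot
import numpy as np,cv2
o=bot.get_obs();print(o['clock'],o['eef_pos'],o['tool_rot'],o['grip_width'])
for n in ['scene','wrist']:
    p,d=bot.camera(n);cv2.imwrite(f'pics/{n}0.png',p);np.save(f'{n}0.npy',d)
    print(n,{k:np.round(v,4).tolist() for k,v in bot.camera_params(n).items()})
E
```

```text
0.0 [ 4.99373008e-01 -1.47518459e-05  2.30397038e-01] [ 0.50052994 -0.50052843  0.49948124 -0.49945927] 0.08499058699177892
scene {'camera_matrix': [[499.1636, 0.0, 278.5135], [0.0, 499.1636, 214.9864], [0.0, 0.0, 1.0]], 'rvec': [2.172, 0.9653, -0.3779], 'tvec': [-0.3803, -0.2108, 1.4818]}
wrist {'camera_matrix': [[333.0358, 0.0, 277.6913], [0.0, 333.0358, 206.6344], [0.0, 0.0, 1.0]], 'T_tool_cam': [[-0.0009, 0.946, 0.3243, -0.0831], [-0.0011, -0.3243, 0.946, -0.1432], [1.0, 0.0005, 0.0013, 0.001], [0.0, 0.0, 0.0, 1.0]]}
```

View pics/scene0.png

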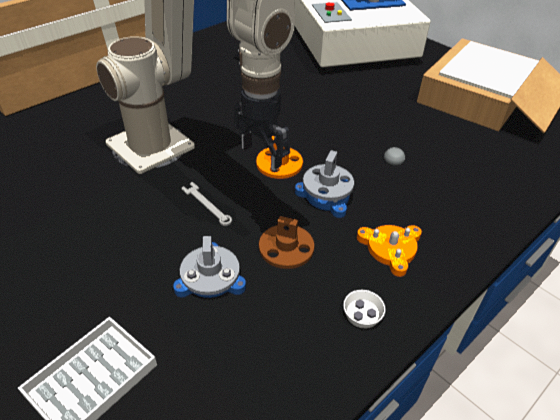

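View pics/wrist0.png

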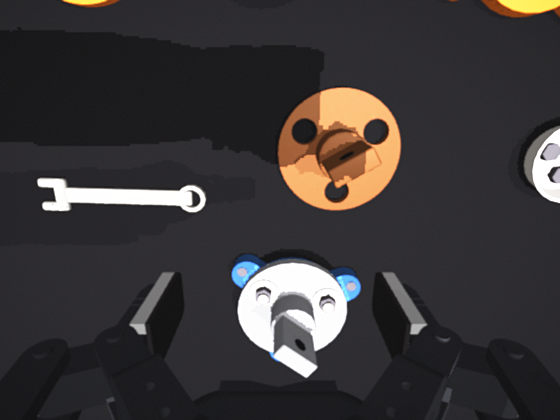

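The scene view shows a nutted grey adapter at (210,270) and a grey adapter with open holes, turned off its ears, at (328,185). The wrist view shows a nutted one at (293,310), close to the tool. I'll place them in world coordinates before going on.

```bash
cat > h.py <<'E'
import numpy as np,cv2
from scipy.spatial.transform import Rotation as R
from workcell import bot
def cam(n,o=None):
    """K, T_world_cam"""
    c=bot.camera_params(n);T=np.eye(4)
    if n=='wrist':
        T[:3,:3]=R.from_quat(o['tool_rot']).as_matrix();T[:3,3]=o['eef_pos'];T=T@np.array(c['T_tool_cam'])
    else:
        Rm=cv2.Rodrigues(np.array(c['rvec'],float))[0];T[:3,:3]=Rm.T;T[:3,3]=-Rm.T@np.ravel(c['tvec'])
    return np.array(c['camera_matrix']),T
def cloud(d,K,T):
    v,u=np.mgrid[:d.shape[0],:d.shape[1]]
    P=np.stack([(u-K[0,2])/K[0,0]*d,(v-K[1,2])/K[1,1]*d,d],-1)
    return P@T[:3,:3].T+T[:3,3]
def ray(uv,z,K,T):
    r=T[:3,:3]@np.linalg.inv(K)@[*uv,1];return T[:3,3]+r*(z-T[2,3])/r[2]
def proj(p,K,T):
    q=K@(T[:3,:3].T@(np.array(p)-T[:3,3]));return q[:2]/q[2]
E
python3 - <<'E'
from h import *
o=bot.get_obs()
K,T=cam('scene');print('origin px',proj([0,0,0],K,T),'tcp',proj(o['eef_pos'],K,T))
P=cloud(np.load('scene0.npy'),K,T)
for uv in [(328,185),(330,156),(207,240),(210,270),(287,245),(392,245),(280,162),(305,188),(339,210)]:
    print('scene',uv,P[uv[1],uv[0]].round(3))
K,T=cam('wrist',o);P=cloud(np.load('wrist0.npy'),K,T)
for uv in [(293,362),(263,310),(340,150),(545,165),(245,270),(345,282),(300,280)]:
    print('wrist',uv,P[uv[1],uv[0]].round(3))
E
```

```text
origin px [150.4164883  143.96915657] tcp [261.06204383 161.80704867]
scene (328, 185) [0.517 0.212 0.055]
scene (330, 156) [0.501 0.226 0.133]
scene (207, 240) [ 0.511 -0.163  0.111]
scene (210, 270) [ 0.539 -0.181  0.052]
scene (287, 245) [0.584 0.005 0.034]
scene (392, 245) [0.742 0.198 0.023]
scene (280, 162) [0.555 0.003 0.262]
scene (305, 188) [0.479 0.168 0.046]
scene (339, 210) [0.576 0.195 0.021]
wrist (293, 362) [ 0.516 -0.168  0.113]
wrist (263, 310) [ 0.483 -0.166  0.033]
wrist (340, 150) [0.561 0.03  0.047]
wrist (545, 165) [0.801 0.006 0.004]
wrist (245, 270) [ 0.461 -0.118  0.022]
wrist (345, 282) [ 0.582 -0.134  0.021]
wrist (300, 280) [ 0.527 -0.125  0.032]
```

>>> move_arm([
  {"grip": 0, "linear": [-0.22, -0.04, 0], "twist": 0},
  {"grip": 0, "linear": [-0.22, -0.04, 0], "twist": 0},
  {"grip": 0, "linear": [-0.22, -0.04, 0], "twist": 0},
  {"grip": 0, "linear": [-0.22, -0.04, 0], "twist": 0},
  {"grip": 0, "linear": [-0.22, -0.04, 0], "twist": 0},
])

```text
clock: 0.6
eef_pos: [0.4993, 0.2202, 0.2675]
tool_rot: [-0.5, 0.505, -0.502, 0.493]
ft_force: [0.7, 0.0, 0.1]
grip_width: 0.0852
```

```bash
python3 - <<'E'
from h import *
o=bot.get_obs();p,d=bot.camera('wrist');cv2.imwrite('pics/wrist1.png',p);np.save('wrist1.npy',d)
print(o['clock'],o['eef_pos'],R.from_quat(o['tool_rot']).as_matrix().round(3).tolist())
np.savez('o1.npz',eef_pos=o['eef_pos'],tool_rot=o['tool_rot'])
E
```

```text
0.6 [0.49933959 0.220182   0.26751098] [[-0.015, -0.009, 1.0], [-1.0, -0.004, -0.015], [0.004, -1.0, -0.009]]
```

View pics/wrist1.png

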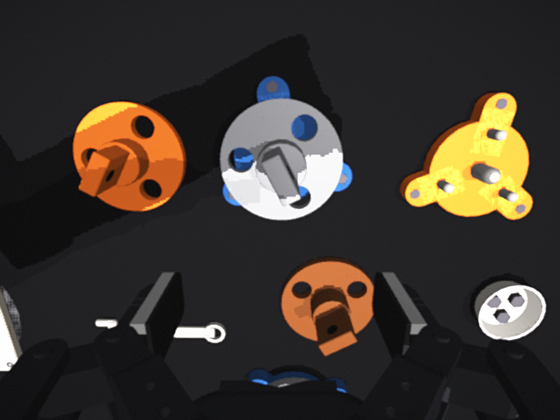

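The loose adapter is at about (282,158). Its blue ears are at (273,88), (345,178) and (232,192), and its holes at (304,126), (242,160) and (298,198). The brown, orange and nutted parts are clear of it. Next I'll measure the ears, holes and tang.

```bash
cat > m.py <<'E'
from h import *
def measure(o,p,d,g):
    """g: rough axis xy. Prints flange, tang, ear and hole estimates."""
    K,T=cam('wrist',o);P=cloud(d,K,T);x,y,z=P[...,0],P[...,1],P[...,2]
    h=cv2.cvtColor(p,cv2.COLOR_BGR2HSV);r=np.hypot(x-g[0],y-g[1])
    grey=(h[...,1]<60)&(h[...,2]>60);blue=(h[...,0]>95)&(h[...,0]<125)&(h[...,1]>120)&(h[...,2]>50)
    big=lambda m:max(cv2.findContours(m.astype(np.uint8),cv2.RETR_EXTERNAL,cv2.CHAIN_APPROX_NONE)[0],key=cv2.contourArea)[:,0]
    fl=grey&(r<.085)&(z<.075);zf=np.median(z[fl])
    cpx=big(fl); Q=np.array([ray(c,zf,K,T)[:2] for c in cpx]).astype(np.float32)
    c,rad=cv2.minEnclosingCircle(Q);print('flange top z',zf.round(4),'centre',np.round(c,4),'rad',round(rad,4))
    tp=grey&(r<.06)&(z>zf+.072); Q=P[tp];zt=np.median(Q[:,2])
    cpx=big(tp);Q=np.array([ray(q,zt,K,T)[:2] for q in cpx]).astype(np.float32);rc=cv2.minAreaRect(Q)
    b=cv2.boxPoints(rc);e=[b[1]-b[0],b[2]-b[1]];e=max(e,key=np.linalg.norm)
    print('tang z',zt.round(4),'centre',np.round(rc[0],4),'size',np.round(rc[1],4),'dir',np.degrees(np.arctan2(e[1],e[0])).round(1))
    c=np.array(c)
    ea=blue&(z<.03)&(np.hypot(x-c[0],y-c[1])>.07)&(np.hypot(x-c[0],y-c[1])<.095)
    n,l,s,ct=cv2.connectedComponentsWithStats(ea.astype(np.uint8))
    for i in range(1,n):
        if s[i,4]>60:
            q=np.array([x[l==i].mean(),y[l==i].mean()])-c
            print('ear',ct[i].round(),s[i,4],np.hypot(*q).round(4),np.degrees(np.arctan2(q[1],q[0])).round(1))
    # holes: rays on the flange top plane, cells well below it
    v,u=np.mgrid[:420,:560];C=np.stack([(u-K[0,2])/K[0,0],(v-K[1,2])/K[1,1],np.ones(u.shape)],-1)@T[:3,:3].T
    F=T[:3,3]+C*((zf-T[2,3])/C[...,2])[...,None];rf=np.hypot(F[...,0]-c[0],F[...,1]-c[1])
    ho=(rf<.062)&(rf>.027)&(z<zf-.006)
    n,l,s,ct=cv2.connectedComponentsWithStats(ho.astype(np.uint8))
    for i in range(1,n):
        if s[i,4]>60:
            q=F[l==i][:,:2].mean(0)-c
            print('hole',ct[i].round(),s[i,4],np.hypot(*q).round(4),np.degrees(np.arctan2(q[1],q[0])).round(1))
E
python3 - <<'E'
from m import *
o=np.load('o1.npz');measure(o,cv2.imread('pics/wrist1.png'),np.load('wrist1.npy'),(.505,.22))
K,T=cam('wrist',o);P=cloud(np.load('wrist1.npy'),K,T);print('orange',P[180,130],P[170,95])
E
```

```text
flange top z 0.0544 centre [0.5054 0.2283] rad 0.0707
tang z 0.2954 centre [0.5025 0.274 ] size [0.0076 0.0186] dir -64.2
ear [272.  89.] 545 0.0793 98.8
ear [345. 178.] 235 0.0788 -18.6
ear [228. 196.] 142 0.0833 -145.7
hole [304. 127.] 545 0.045 62.2
hole [240. 159.] 472 0.0471 171.6
hole [302. 197.] 230 0.0424 -61.3
orange [0.33049568 0.21058057 0.04387687] [0.32023116 0.23324841 0.09182151]
```

```bash
sed -i 's/(z>zf+.072)/(z>zf+.072)\&(z<zf+.09)/' m.py; python3 - <<'E'
from m import *
o=np.load('o1.npz');measure(o,cv2.imread('pics/wrist1.png'),np.load('wrist1.npy'),(.5055,.222))
K,T=cam('wrist',o)
# circumcentre of ears, holes, by rays
print('joints',bot.get_obs()['joint_pos'].round(3) if hasattr(bot.get_obs()['joint_pos'],'round') else bot.get_obs()['joint_pos'])
E
```

```text
flange top z 0.0544 centre [0.5054 0.2283] rad 0.0707
tang z 0.1342 centre [0.502  0.2322] size [0.0182 0.0446] dir -64.2
ear [272.  89.] 545 0.0793 98.8
ear [345. 178.] 235 0.0788 -18.6
ear [228. 196.] 142 0.0833 -145.7
hole [304. 127.] 545 0.045 62.2
hole [240. 159.] 472 0.0471 171.6
hole [302. 197.] 230 0.0424 -61.3
joints [0.424 0.333 0.226 1.47  0.006 2.002]
```

>>> move_arm([
  {"grip": 0, "linear": [-0.06, 0, 0.014], "twist": 0},
  {"grip": 0, "linear": [0, 0, 0], "twist": -0.058},
  {"grip": 0, "linear": [0, 0, 0], "twist": -0.058},
  {"grip": 0, "linear": [0, 0, 0], "twist": -0.058},
  {"grip": 0, "linear": [0, 0, 0], "twist": -0.058},
])

```text
clock: 1.15
eef_pos: [0.5006, 0.2439, 0.2651]
tool_rot: [0.607, -0.37, 0.362, -0.603]
ft_force: [-0.0, 0.0, 0.6]
grip_width: 0.0854
```

```bash
cat > look.py <<'E'
import sys
from m import *
o=bot.get_obs();p,d=bot.camera('wrist');cv2.imwrite(f'pics/{sys.argv[1]}.png',p)
M=R.from_quat(o['tool_rot']).as_matrix();print(o['clock'],np.round(o['eef_pos'],4),M.round(3).tolist(),'tool z deg',np.degrees(np.arctan2(M[1,2],M[0,2])).round(1),o['grip_width'],np.round(o['ft_force'],1))
measure(o,p,d,(.502,.229))
E
python3 look.py wrist2
```

```text
1.15 [0.5006 0.2439 0.2651] [[0.465, -0.013, 0.885], [-0.885, 0.0, 0.465], [-0.006, -1.0, -0.011]] tool z deg 27.7 0.08544547277943033 [-0.   0.   0.6]
flange top z 0.0544 centre [0.5022 0.2278] rad 0.0701
tang z 0.1343 centre [0.5017 0.2326] size [0.0179 0.0443] dir -63.1
ear [299. 116.] 528 0.0794 96.3
ear [210. 187.] 191 0.0787 -144.8
ear [321. 225.] 135 0.0836 -17.9
hole [240. 163.] 471 0.0445 170.5
hole [310. 165.] 476 0.0467 59.4
```

>>> move_arm([
  {"grip": 0, "linear": [0.053, 0, -0.021], "twist": 0},
  {"grip": 0, "linear": [0, 0.18, 0], "twist": 0},
  {"grip": 0, "linear": [0, 0.18, 0], "twist": 0},
  {"grip": 0, "linear": [0, 0.15, 0], "twist": 0},
  {"grip": 0, "linear": [0, 0, 0], "twist": 0},
])

```text
clock: 1.7
eef_pos: [0.5013, 0.2282, 0.1604]
tool_rot: [0.606, -0.372, 0.366, -0.601]
ft_force: [-0.4, -0.1, 0.1]
grip_width: 0.0853
```

```bash
python3 look.py wrist3
```

```text
1.7 [0.5013 0.2282 0.1604] [[0.456, -0.011, 0.89], [-0.89, -0.001, 0.456], [-0.005, -1.0, -0.01]] tool z deg 27.1 0.0853348706383795 [-0.4 -0.1  0.1]
flange top z 0.0544 centre [0.501  0.2302] rad 0.0686
tang z 0.1343 centre [0.5011 0.2329] size [0.0178 0.0458] dir -64.2
ear [314. 103.] 853 0.0784 95.6
ear [192. 202.] 266 0.0798 -143.5
ear [343. 252.] 107 0.0865 -17.9
hole [232. 171.] 916 0.0431 172.9
hole [330. 174.] 919 0.0453 57.0
```

View pics/wrist3.png

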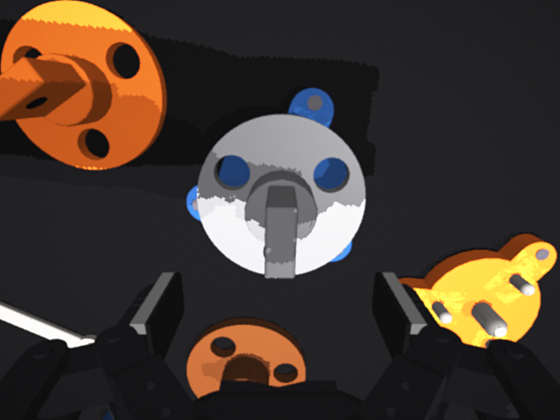

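The tang is at (281,232), upright between the open pads and nearly centred. The TCP needs about 4.5 mm more in y, then it can go down.

>>> move_arm([
  {"grip": 0, "linear": [-0.02, 0.05, 0.01], "twist": 0},
  {"grip": 0, "linear": [0, 0.1, 0], "twist": 0},
  {"grip": 0, "linear": [0, 0.1, 0], "twist": 0},
  {"grip": 0, "linear": [0, 0.07, 0], "twist": 0},
  {"grip": 0, "linear": [0, 0, 0], "twist": 0},
])

```text
clock: 2.25
eef_pos: [0.509, 0.236, 0.1051]
tool_rot: [-0.599, 0.369, -0.371, 0.606]
ft_force: [-0.5, 0.2, -0.3]
grip_width: 0.0854
```

>>> move_arm([
  {"grip": 0, "linear": [0, 0.03, -0.035], "twist": 0},
  {"grip": 0, "linear": [0, 0.02, 0], "twist": 0},
  {"grip": 0, "linear": [0, 0, 0], "twist": 0},
  {"grip": 0, "linear": [0, 0, 0], "twist": 0},
  {"grip": 0, "linear": [0, 0, 0], "twist": 0},
])

```text
clock: 2.75
eef_pos: [0.5055, 0.2344, 0.0992]
tool_rot: [-0.596, 0.368, -0.373, 0.609]
ft_force: [0.1, -0.8, -0.3]
grip_width: 0.0854
```

>>> move_arm([
  {"grip": 0, "linear": [0, 0.02, -0.022], "twist": 0},
  {"grip": 0, "linear": [0, 0, 0], "twist": 0},
  {"grip": 0.5, "linear": [0, 0, 0], "twist": 0},
  {"grip": 0.5, "linear": [0, 0, 0], "twist": 0},
  {"grip": 0.5, "linear": [0, 0, 0], "twist": 0},
])

```text
clock: 3.25
eef_pos: [0.5017, 0.2324, 0.0954]
tool_rot: [-0.596, 0.368, -0.373, 0.609]
ft_force: [-0.3, 0.3, 0.4]
grip_width: 0.0441
```

Centred on the tang. Closing.

>>> move_arm([
  {"grip": 1, "linear": [0, 0, 0], "twist": 0},
  {"grip": 1, "linear": [0, 0, 0], "twist": 0},
  {"grip": 1, "linear": [0, 0, 0], "twist": 0},
  {"grip": 1, "linear": [0, 0, 0], "twist": 0},
  {"grip": 1, "linear": [0, 0, 0], "twist": 0},
])

```text
clock: 3.75
eef_pos: [0.5022, 0.2321, 0.0957]
tool_rot: [-0.596, 0.367, -0.373, 0.609]
ft_force: [0.3, 0.4, -0.8]
grip_width: 0.0173
```

```bash
python3 look.py wrist4
```

```text
3.75 [0.5022 0.2321 0.0957] [[0.451, 0.017, 0.892], [-0.892, 0.011, 0.451], [-0.002, -1.0, 0.021]] tool z deg 26.8 0.01733707140522591 [ 0.3  0.4 -0.8]
flange top z 0.0546 centre [0.5023 0.2316] rad 0.0676
tang z 0.1344 centre [0.5015 0.2338] size [0.0176 0.0479] dir -63.6
ear [315. 109.] 1258 0.0779 97.0
ear [161. 235.] 347 0.0815 -144.3
hole [212. 202.] 1487 0.043 174.4
hole [340. 202.] 1438 0.0444 57.1
```

>>> move_arm([
  {"grip": 1, "linear": [0, -0.005, 0], "twist": -0.05},
  {"grip": 1, "linear": [0, 0, 0], "twist": -0.06},
  {"grip": 1, "linear": [0, 0, 0], "twist": -0.06},
  {"grip": 1, "linear": [0, 0, 0], "twist": -0.06},
  {"grip": 1, "linear": [0, 0, 0], "twist": -0.06},
])

```text
clock: 4.3
eef_pos: [0.4971, 0.2346, 0.0948]
tool_rot: [-0.679, 0.174, -0.175, 0.692]
ft_force: [-0.0, -0.3, -4.8]
grip_width: 0.0171
```

```bash
python3 look.py wrist5
```

```text
4.3 [0.4971 0.2346 0.0948] [[0.878, 0.006, 0.479], [-0.479, 0.017, 0.878], [-0.003, -1.0, 0.018]] tool z deg 61.4 0.017136306247653856 [-0.  -0.3 -4.8]
flange top z 0.0536 centre [0.4932 0.2373] rad 0.0709
tang z 0.1335 centre [0.4971 0.2369] size [0.0245 0.0481] dir -32.6
ear [375. 158.] 706 0.0757 90.0
ear [168. 174.] 457 0.0769 -138.0
hole [282. 135.] 477 0.056 148.1
hole [212. 202.] 1489 0.0414 -143.4
hole [340. 202.] 1441 0.0407 85.8
```

View pics/wrist5.png

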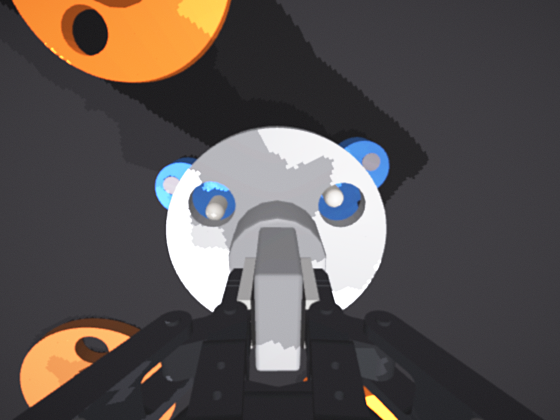

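Both studs now show in the holes. The left tip is at (216,208) in the hole at (212,203), and the right tip at (334,198) in the hole at (340,202). I'll turn these into what's left to turn and shift.

```bash
python3 - <<'E'
from h import *
o=bot.get_obs();K,T=cam('wrist',o)
def ctr(pts,z,prior):
    a,b=[ray(q,z,K,T)[:2] for q in pts];m=(a+b)/2;d=b-a;L=np.hypot(*d);n=np.array([-d[1],d[0]])/L
    c=min((m+s*n*.022 for s in(1,-1)),key=lambda c:np.hypot(*(c-prior)))
    an=[np.degrees(np.arctan2(*(q-c)[::-1])) for q in(a,b)];print('sep',L.round(4),'(0.0762) centre',c.round(4),'angles',np.round(an,1))
pr=o['eef_pos'][:2]
ctr([(216,206),(334,196)],.041,pr)   # stud tips
ctr([(212,203),(340.5,202)],.054,pr) # hole rims
print(pr)
E
```

```text
sep 0.0735 (0.0762) centre [0.5003 0.2341] angles [-144.5   97.3]
sep 0.0746 (0.0762) centre [0.497  0.2347] angles [-148.7   92.3]
[0.49688181 0.23442059]
```

>>> move_arm([
  {"grip": 1, "linear": [0, -0.005, 0], "twist": -0.04},
  {"grip": 1, "linear": [0.016, 0, 0.005], "twist": 0},
  {"grip": 1, "linear": [0, 0, 0], "twist": 0},
  {"grip": 1, "linear": [0, 0.025, 0], "twist": 0},
  {"grip": 1, "linear": [0, 0.02, 0], "twist": 0},
])

```text
clock: 4.85
eef_pos: [0.498, 0.2331, 0.0827]
tool_rot: [-0.686, 0.15, -0.147, 0.696]
ft_force: [-0.5, 0.1, -4.5]
grip_width: 0.0171
```

>>> move_arm([
  {"grip": 1, "linear": [0, 0.02, 0], "twist": 0},
  {"grip": 1, "linear": [0, 0.015, 0], "twist": 0},
  {"grip": 1, "linear": [0, 0.01, 0], "twist": 0},
  {"grip": 1, "linear": [0, 0, 0], "twist": 0},
  {"grip": 1, "linear": [0, 0, 0], "twist": 0},
])

```text
clock: 5.35
eef_pos: [0.4977, 0.2334, 0.0744]
tool_rot: [-0.686, 0.151, -0.148, 0.696]
ft_force: [0.6, 0.1, -4.7]
grip_width: 0.017
```

Less than 1 mm above the seat and still carrying only its weight. I'll open, which drops it that last bit, then raise straight up.

>>> move_arm([
  {"grip": 1, "linear": [0, 0.004, 0], "twist": 0},
  {"grip": 0, "linear": [0, 0, 0], "twist": 0},
  {"grip": 0, "linear": [0, 0, 0], "twist": 0},
  {"grip": 0, "linear": [0, 0, 0], "twist": 0},
  {"grip": 0, "linear": [0, 0, 0], "twist": 0},
])

```text
clock: 5.85
eef_pos: [0.4998, 0.2345, 0.0753]
tool_rot: [-0.685, 0.149, -0.149, 0.697]
ft_force: [-0.1, -0.5, -0.2]
grip_width: 0.0741
```

>>> move_arm([
  {"grip": 0, "linear": [0, 0, 0], "twist": 0},
  {"grip": 0, "linear": [0, -0.15, 0], "twist": 0},
  {"grip": 0, "linear": [0, -0.2, 0], "twist": 0},
  {"grip": 0, "linear": [0, -0.2, 0], "twist": 0},
  {"grip": 0, "linear": [0, 0, 0], "twist": 0},
])

```text
clock: 6.35
eef_pos: [0.4984, 0.2321, 0.1875]
tool_rot: [-0.686, 0.15, -0.148, 0.696]
ft_force: [0.7, 0.1, -0.2]
grip_width: 0.0853
```

```bash
python3 look.py wrist6
```

```text
6.35 [0.4984 0.2321 0.1875] [[0.911, 0.0, 0.413], [-0.413, 0.015, 0.911], [-0.006, -1.0, 0.014]] tool z deg 65.6 0.08527568935610516 [ 0.7  0.1 -0.2]
flange top z 0.0327 centre [0.4961 0.2287] rad 0.0727
tang z 0.1125 centre [0.498  0.2336] size [0.0177 0.0448] dir -25.0
ear [346. 145.] 646 0.0797 92.8
ear [199. 149.] 295 0.0744 -140.1
ear [281. 259.] 378 0.0827 -17.4
hole [210. 160.] 69 0.0598 -139.2
hole [234. 160.] 496 0.0408 -151.1
hole [318. 162.] 492 0.0482 93.5
```

View pics/wrist6.png

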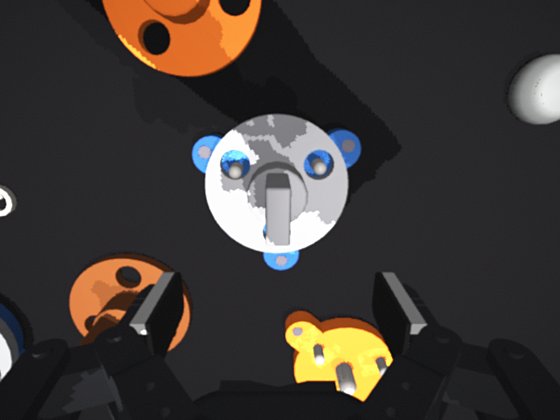

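The adapter is seated. The studs at (235,168) and (319,165) stand up through the holes. The tang top is at 0.1125 m (0.112 expected) and the flange top at 0.0327 m (0.032 expected). The gripper is open and clear of it.

```bash
python3 -c "
from workcell import bot
print(bot.job_done())"
```

```text
the job is handed in; nothing more can be done
None
```

I gripped the loose adapter by its tang, turned it about 39° counter-clockwise and lowered it onto the studs. I then let go, backed off straight up and handed the job in at about 6.4 s.

**Height:** the last check puts the tang top at 0.1125 m and the flange top at 0.0327 m. Fully seated they should be 0.112 and 0.032 m, so the tang's centre is about 88.5 mm above the base's origin (limit 92 mm).

**Position:** the tang's centre measured (0.498, 0.234). The base's axis, taken from the stud tips, was about (0.500, 0.234), so it is 2–3 mm off (limit 15 mm). I did not measure tilt directly; the right heights and the tang's correct size seen from above suggest it sits flat.

**Robot:** the gripper is open and clear, with about 0.7 N at the wrist, which is sensor noise. The bolted adapter and the look-alikes were not touched.

**Checks that disagreed:**
- **Flange radius:** it read 68–73 mm against the true 66 mm because the blob took in neighbouring pixels. I used the tang and studs instead.
- **Ear angles:** they scattered by about 5–7°, so I set the final turn from the studs seen through the holes.
- **Arm drift:** the arm drifted up to 8 mm sideways between rows, and I corrected this before gripping and before lowering.

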